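# Load a dye pot into the spring dispenser

### The arm

A 7-joint arm with a two-finger parallel gripper is mounted at the origin on the work surface. World frame = base frame: x ahead of the robot, y to its left, z up, the work surface at z = 0. Lengths are in m, angles in rad, forces in N, time in s.
With the tool pointing down it reaches from about 0.425 to 0.925 m from the base axis. Payload 6.8 kg.
Tool frame: the origin (TCP) lies between the finger pads; the fingertips stand 19 mm ahead of it and the grasp point (between the pads) is the TCP (r.tip_reach is the distance from the TCP to the fingertips, in m); z points along the fingers, y is the direction in which the jaws open and shut (so a half turn about z gives the same grasp; the last joint's range is limited). The gripper opens to 85 mm and grips with 20 to 120 N. Pads are 22 mm wide; open, the fingers measure 114 mm over their backs; the gripper's body (76 mm by 85 mm) begins 54 mm behind the grasp point. The pads swing forward as they close: fully open they stand 13 mm farther back than shut.
Start: joints at [1.061, 0.477, 0.022, 1.555, -0.011, 1.109, -0.083], TCP at [0.264, -0.621, 0.25] pointing down, gripper open.
Joint ranges: [-2.96, 2.96], [-0.34, 2.1], [-1.41, 1.46], [0.24, 2.44], [-1.37, 4.51], [0.17, 1.92], [-2.96, 2.96]. Speed limits (rad/s): [2.39, 2.39, 3.14, 3.14, 3.14, 3.14, 3.14].

### API

Orientations are given as a rotation vector (axis times angle).
In Python, from cell import r, eyes gives the robot as it stands.
- The arm moves only by the tool play_rows, never from a script. Its argument "commands" is a list of rows, each a list of 5 numbers: the closure in counts, from 0 (fully open) to 255 (shut), then the shift along the world's x, y, z in mm, then the turn about the world's z in rad. A call has 1 to 12 rows; each row is the pose to reach, as a shift and turn from the pose measured when the call began; what a row does not reach only later rows make up. A row lasts 1/8 s, in which the tool goes at most 62.5 mm and 10.7 degrees, less where a joint would pass 70% of its speed; a pose out of reach is approached as far as the arm can. A call with a gripper value outside its range is refused whole. The fingers move at their own pace and stop on an object; "newtons" is the grip in N (left out, the last holds). Time passes only in rows, so rows that repeat a pose let the fingers close. It gives the time, the measured TCP pose, the force and the opening at its end, in the units of the state.
- r.get_obs(): the state, without advancing time (a new reading comes with each control period).
- eyes.get_image(name): name is "side" or "top" or "wrist"; returns a dict with "frame" (420x560x3 uint8, blue, green, red), "fx", "fy", "cx", "cy" (pixels), "origin" and "attitude" of the camera in the world; the wrist camera has in their place "hand_eye" (4x4, takes a point from camera to tool coordinates, whose origin is the TCP and whose axes are the flange's). Camera axes: x right, y up, looking along -z (the intrinsics and any distortion apply to the point x, -y, -z); pixel columns grow to the right and rows downward; lengths in m; the calibration is good to about 2 mm. A picture is of the moment at which its call begins: read the wrist's pose just before it. There is no depth.
- r.finish_job(): hands the job in, once; it reports no verdict.
The state is a dict: "t": time; "qpos": joint angles; "joint_velocities": joint speeds; "joint_torque": joint torques, N m; "tcp_pos": TCP position; "tool_rot": TCP orientation; "wrist_force": force on the tool from outside, world axes, zero at the start; "torque": the same for the moment, N m; "grip_width": opening from 0.0 (shut) to 1.0 (fully open).
Only numpy, scipy, OpenCV 4.12 (cv2) and the standard library are available. Lean on these libraries where they do the work, as an engineer would, in place of code of your own. Each camera call takes 0.05 s, during which the arm holds its last target. There are 200 camera calls.

### The job

On the tie-dye table, load the free-standing blue-lidded dye pot into the white spring dispenser: set it upright on top of the blue pot already in the tube, then press it down against the spring until its lid is level with the tube's rim, and let go.

Things in the scene. Friction and masses are not known exactly. Their poses are not given: they have to be found in the camera images.
- pot_blue: The pot to load, standing free on the table: a closed round plastic pot, 56 mm across and 45 mm tall (150 g), white below with a flat blue lid over its upper 22 mm. Origin: centre of its underside; z up through the lid. Pots of the same shape with a red and a yellow lid stand nearby and are not wanted.
- pot_loaded: The same kind of blue-lidded pot, already standing upright in the dispenser on the spring platform, its lid at the start 10 to 20 mm below the rim. Origin: centre of its underside. The new pot stands on this one's lid, 45 mm above this origin, and so at first stands 25 to 35 mm proud of the rim.
- rim (a point): Centre of the dispenser's mouth, at the height of its rim (130 mm above the table), z up. The dispenser is an upright white round tube fixed to the table, with a blue stripe on the side towards the robot and a dark foot 110 mm across. Inner diameter 68 mm, widening in the top 12 mm to about 84 mm at the mouth (outside 94 mm at the rim): the fingers cannot go down beside a pot in the tube, so hold the pot by its lid and press with the closed fingers on the middle of the lid.
- platform (a joint): Depth of the dispenser's spring platform in m: 0 with the platform 5 mm below the rim, growing as it sinks, stop at 0.093. It starts at 0.050 to 0.060 under the loaded pot; with both pots in and the upper lid level with the rim it reads 0.085. Its slide is stiff with friction: it does not sink under the weight of the pots, takes about 6 to 9 N to push down, and stays where it is left under them.
Mind the look-alikes: they are no part of the job. Leave any orange or pink look-alike of the pot_blue alone. What is shaped like the part that bears rim but orange or red is not meant.

How it is judged:
On the way:
1. the free blue pot has been set upright on top of the pot in the tube, at rest and still standing proud of the rim (horizontal distance between pot_blue and rim below 0.014 m and z of pot_blue in the frame of rim between -0.033 and -0.004 m and angle between pot_blue's own z axis and vertical below 0.2 rad and linear speed of pot_blue below 0.03 m/s), for 0.1 s.
At the end, for the whole second after the job is handed in: The free blue pot stands at rest in the tube on top of the first blue pot, upright within 10 degrees, within 12 mm of the tube's axis, its lid level with the rim (at most 10 mm above or 12 mm below it), the first pot below it (horizontal distance between each of pot_blue, pot_loaded and rim below 0.012 m and z of pot_blue in the frame of rim between -0.057 and -0.035 m and angle between pot_blue's own z axis and vertical below 0.175 rad and z of pot_loaded in the frame of rim below -0.078 m and linear speed of pot_blue below 0.02 m/s); the robot touches nothing.
It also fails if it takes over 35 s, if anything falls off the work surface, if the arm or the gripper's body presses on something with over 40 N, if the wrist force passes 120 N, or if a joint passes its speed limit or range.

## Working session

There is one attempt and no reset: what is moved stays moved. The work goes in short steps, Python scripts to look and compute and a tool call to move; the robot and the scene stay as the last step left them, time stands still between calls to the robot, and variables do not carry over. Pictures are saved under pics/ and viewed, about 8 in all and at most 12, crops included, and the job is handed in when it is done.

Besides the shell and the picture viewer there is one more tool, called after "Request:" as name(argument=value, ...), one argument or row to a line, values as JSON. play_rows: Moves the arm, as the interface text tells. Its arguments: {"type":"object","properties":{"commands":{"type":"array","items":{"type":"array","items":{"type":"number"}}},"newtons":{"type":"number"}},"required":["commands"]}

```bash
mkdir -p pics; ls; python3 - <<'E'
from cell import r, eyes
import cv2
o=r.get_obs();print(o)
for n in("top","side"):
    d=eyes.get_image(n);cv2.imwrite(f"pics/{n}0.png",d["frame"])
    print({k:v for k,v in d.items() if k!="frame"})
E
```

```text
pics
{'t': 0.0, 'qpos': array([ 1.0608869 ,  0.47778929,  0.02236009,  1.55647573, -0.01150179,
        1.10930474, -0.08312591]), 'joint_velocities': array([-4.97001714e-04,  2.70255538e-04,  7.77304356e-04,  6.92474333e-04,
        2.44157969e-03, -1.30496309e-03,  8.44784866e-05]), 'joint_torque': array([-7.36893326e-04, -5.96445608e+01,  1.60724223e+00, -2.81193835e+01,
        1.23265429e-02,  9.34201526e-03,  2.18103219e-05]), 'tcp_pos': array([ 0.26373481, -0.62072378,  0.24932309]), 'tool_rot': array([-3.07667017e+00, -6.26532794e-01,  8.00908102e-04]), 'wrist_force': array([-0.07211514,  0.35044182,  0.28100733]), 'torque': array([-0.06745102,  0.02349099,  0.02408315]), 'grip_width': 0.9999248800782128}
{'fx': 524.2647122552722, 'fy': 524.2647122552722, 'cx': 275.6163999919691, 'cy': 209.4203282785959, 'origin': array([ 0.36470472, -0.08281665,  1.14391743]), 'attitude': array([ 0.15967556, -0.16591079, -1.57338221])}
{'fx': 442.24014068191366, 'fy': 442.24014068191366, 'cx': 272.30256719484123, 'cy': 210.65221072347504, 'origin': array([0.34732843, 0.61970691, 0.52555151]), 'attitude': array([ 0.24162364, -1.42211269, -2.50497591])}
```

View pics/top0.png

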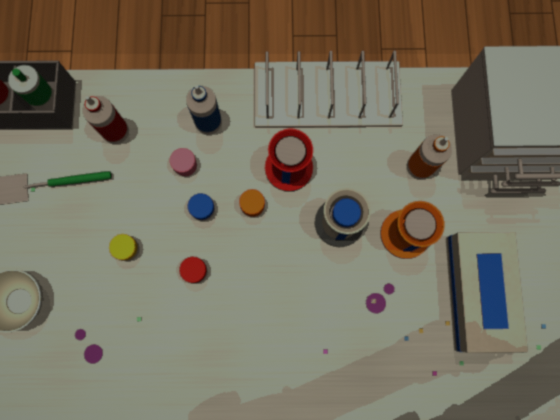

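View pics/side0.png

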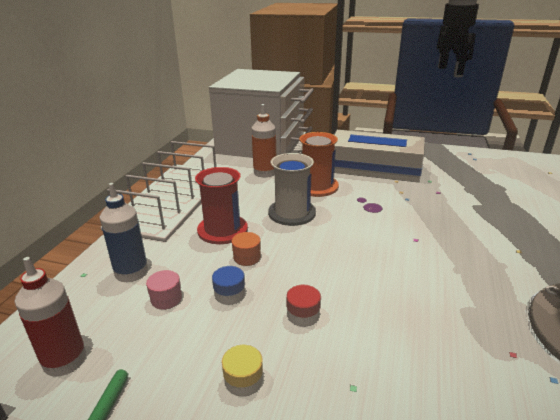

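Top view: candidates for the free blue pot are blue (201,207), orange (252,203), pink (183,161), red (193,270) and yellow (123,247). I choose blue. Dispenser candidates are white (346,215), red (290,155) and orange (412,230). I choose white, with the blue lid inside at (347,211).

```bash
cat > h.py <<'E'
from cell import r, eyes
import cv2, numpy as np
from scipy.spatial.transform import Rotation as R
def cast(d,uv,z):
    v=R.from_rotvec(d["attitude"]).apply([(uv[0]-d["cx"])/d["fx"],-(uv[1]-d["cy"])/d["fy"],-1])
    return d["origin"]+v*(z-d["origin"][2])/v[2]
def proj(d,p):
    c=R.from_rotvec(d["attitude"]).inv().apply(np.atleast_2d(p)-d["origin"])
    return np.c_[d["cx"]+d["fx"]*c[:,0]/-c[:,2], d["cy"]-d["fy"]*c[:,1]/-c[:,2]]
def circ(c,z,rad):
    a=np.linspace(0,2*np.pi,60);return np.c_[c[0]+rad*np.cos(a),c[1]+rad*np.sin(a),0*a+z]
def blue(f):
    h=cv2.cvtColor(f,cv2.COLOR_BGR2HSV);m=cv2.inRange(h,(105,150,60),(125,255,255))
    n,l,s,c=cv2.connectedComponentsWithStats(m)
    return [(s[i].tolist(),c[i].round(1).tolist(),l==i) for i in range(1,n) if s[i][4]>60]
E
python3 - <<'E'
from h import *
d=eyes.get_image("top");s=eyes.get_image("side")
for n,e in(("top",d),("side",s)):
    for b in blue(e["frame"]): print(n,b[0],b[1],cast(e,b[1],.045).round(4),cast(e,b[1],.115).round(4))
# guesses
P=cast(d,(201.5,207),.045); M=cast(d,(346,214.5),.13)
print(P,M)
def ov(e,n,P,M,x0,y0,w,h):
    k=3;f=cv2.resize(e["frame"],None,fx=k,fy=k,interpolation=cv2.INTER_CUBIC)
    for c in(circ(P,.045,.028),circ(M,.13,.047),circ(M,.13,.042),circ(M,0,.055)):
        cv2.polylines(f,[(proj(e,c)*k+k/2).astype(int)],True,(0,255,0),1)
    return f[y0*k:(y0+h)*k,x0*k:(x0+w)*k]
cv2.imwrite("pics/ov.png",np.vstack([ov(d,"t",P,M,160,160,240,100),ov(s,"s",P,M,190,140,240,100)]))
E
```

```text
top [189, 194, 25, 25, 473] [200.5, 205.9] [0.6046 0.0727 0.045 ] [0.5894 0.0628 0.115 ]
top [333, 199, 28, 27, 587] [346.4, 211.9] [ 0.5889 -0.2397  0.045 ] [ 0.5746 -0.2297  0.115 ]
top [478, 254, 30, 74, 1717] [492.1, 290.8] [ 0.4191 -0.5363  0.045 ] [ 0.4156 -0.5074  0.115 ]
side [349, 136, 57, 10, 288] [377.7, 140.3] [ 0.4218 -0.6109  0.045 ] [ 0.411  -0.4316  0.115 ]
side [280, 162, 24, 7, 119] [291.7, 165.1] [ 0.6169 -0.3848  0.045 ] [ 0.5776 -0.2385  0.115 ]
[0.60221243 0.07053237 0.045     ] [ 0.56630508 -0.22660013  0.13      ]
```

View pics/ov.png

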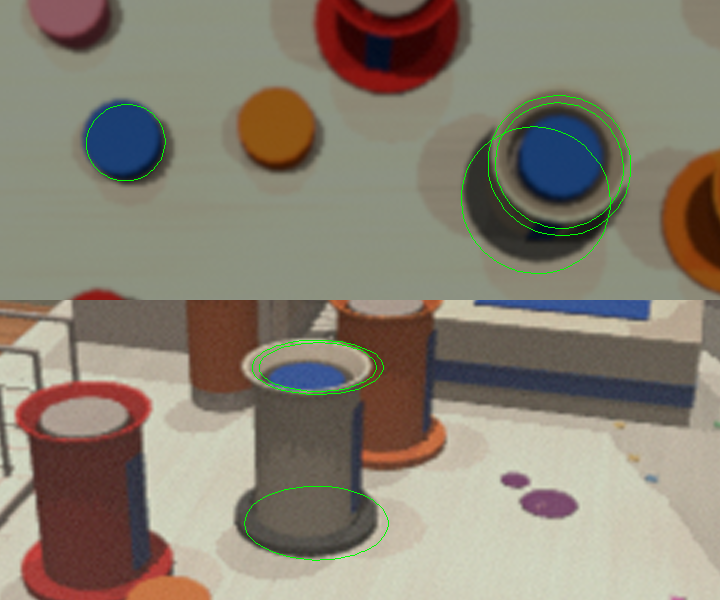

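Blue cylinder lid confirmed as the target. The dispenser guess is off by about 8 mm in x, so I'll refine it with an edge fit in both views.

```bash
python3 - <<'E'
from h import *
from scipy.ndimage import map_coordinates
E_={n:eyes.get_image(n) for n in("top","side")}
G={n:cv2.GaussianBlur(e["frame"],(0,0),.8).astype(float) for n,e in E_.items()}
def smp(n,p):
    uv=proj(E_[n],p);return np.stack([map_coordinates(G[n][...,k],[uv[:,1],uv[:,0]],order=1) for k in range(3)],1)
def score(c,z,rad,n):
    return np.linalg.norm(smp(n,circ(c,z,rad+.003))-smp(n,circ(c,z,rad-.003)),axis=1).clip(0,60).mean()
def fit(c0,rings,ns,w=.016):
    g=np.arange(-w,w+1e-6,.001)
    b=max((sum(score((c0[0]+a,c0[1]+b),z,rr,n) for z,rr in rings for n in ns),a,b) for a in g for b in g)
    return (round(c0[0]+b[1],4),round(c0[1]+b[2],4),round(b[0],1))
for ns in(["top"],["side"],["top","side"]):
    print(ns,"pot",fit((.603,.071),[(.045,.028)],ns),fit((.603,.071),[(.045,.028),(.0,.028)],ns),"rim",fit((.572,-.227),[(.13,.047)],ns),"foot",fit((.572,-.227),[(0.003,.055)],ns),"both",fit((.572,-.227),[(.13,.047),(.003,.055)],ns))
    for z in(.11,.115,.12): print(z,fit((.572,-.227),[(z,.028)],ns))
E
```

```text
['top'] pot (np.float64(0.607), np.float64(0.075), np.float64(58.9)) (np.float64(0.608), np.float64(0.075), np.float64(100.9)) rim (np.float64(0.572), np.float64(-0.227), np.float64(44.3)) foot (np.float64(0.577), np.float64(-0.23), np.float64(52.5)) both (np.float64(0.572), np.float64(-0.227), np.float64(91.9))
0.11 (np.float64(0.577), np.float64(-0.231), np.float64(58.4))
0.115 (np.float64(0.576), np.float64(-0.23), np.float64(58.2))
0.12 (np.float64(0.575), np.float64(-0.23), np.float64(57.9))
['side'] pot (np.float64(0.607), np.float64(0.075), np.float64(58.7)) (np.float64(0.607), np.float64(0.074), np.float64(106.9)) rim (np.float64(0.575), np.float64(-0.226), np.float64(55.1)) foot (np.float64(0.575), np.float64(-0.227), np.float64(45.7)) both (np.float64(0.575), np.float64(-0.226), np.float64(100.5))
0.11 (np.float64(0.579), np.float64(-0.243), np.float64(43.4))
0.115 (np.float64(0.577), np.float64(-0.237), np.float64(48.8))
0.12 (np.float64(0.574), np.float64(-0.227), np.float64(49.3))
['top', 'side'] pot (np.float64(0.607), np.float64(0.075), np.float64(117.6)) (np.float64(0.607), np.float64(0.075), np.float64(207.0)) rim (np.float64(0.572), np.float64(-0.227), np.float64(97.9)) foot (np.float64(0.577), np.float64(-0.227), np.float64(96.5)) both (np.float64(0.573), np.float64(-0.226), np.float64(190.2))
0.11 (np.float64(0.577), np.float64(-0.234), np.float64(73.5))
0.115 (np.float64(0.576), np.float64(-0.233), np.float64(100.6))
0.12 (np.float64(0.574), np.float64(-0.229), np.float64(105.8))
```

Request:
play_rows(
  commands=[
    [0, 343, 696, -80, 0],
    [0, 343, 696, -80, 0],
    [0, 343, 696, -80, 0],
    [0, 343, 696, -80, 0],
    [0, 343, 696, -80, 0],
    [0, 343, 696, -80, 0],
    [0, 343, 696, -80, 0],
    [0, 343, 696, -80, 0],
    [0, 343, 696, -80, 0],
    [0, 343, 696, -80, 0],
    [0, 343, 696, -80, 0],
    [0, 343, 696, -80, 0],
  ],
  newtons=40,
)

```text
t: 1.8
tcp_pos: [0.5945, 0.0497, 0.1731]
tool_rot: [-3.078, -0.626, -0.001]
wrist_force: [0.5, 0.6, 0.2]
grip_width: 0.994
```

Request:
play_rows(
  commands=[
    [0, 12, 25, -30, 0],
    [0, 12, 25, -30, 0],
    [0, 12, 25, -30, 0],
  ],
)

```text
t: 2.17
tcp_pos: [0.6064, 0.0735, 0.1431]
tool_rot: [3.078, 0.625, -0.0]
wrist_force: [0.8, -0.3, -0.4]
grip_width: 1.003
```

```bash
python3 - <<'E'
from h import *
o=r.get_obs();print(o["tcp_pos"],r.tip_reach,o["qpos"].round(2))
d=eyes.get_image("wrist");f=d["frame"];T=d["hand_eye"]
print(T.round(3),d["fx"],d["cx"],d["cy"])
W=np.eye(4);W[:3,:3]=R.from_rotvec(o["tool_rot"]).as_matrix();W[:3,3]=o["tcp_pos"];C=W@T
d["origin"]=C[:3,3];d["attitude"]=R.from_matrix(C[:3,:3]).as_rotvec()
for b in blue(f):
    c,rad=cv2.minEnclosingCircle(np.argwhere(b[2])[:,::-1].astype(np.float32))
    print(b[0],b[1],cast(d,b[1],.045).round(4),c,cast(d,c,.045).round(4))
cv2.polylines(f,[proj(d,circ((.607,.075),.045,.028)).astype(int)],True,(0,255,0),1)
cv2.imwrite("pics/w1.png",f)
E
```

```text
[0.60639234 0.07345352 0.14313531] 0.019 [-0.03  0.5  -0.26  1.79  0.16  0.86 -1.53]
[[-0.001  0.947  0.322  0.082]
 [ 1.     0.001  0.     0.001]
 [ 0.     0.322 -0.947 -0.124]
 [ 0.     0.     0.     1.   ]] 293.58449605743436 278.7820733535508 210.0045261509129
[244, 183, 68, 63, 1691] [279.4, 208.0] [0.614  0.0751 0.045 ] (277.50994873046875, 214.1953582763672) [0.6086 0.0745 0.045 ]
```

View pics/w1.png

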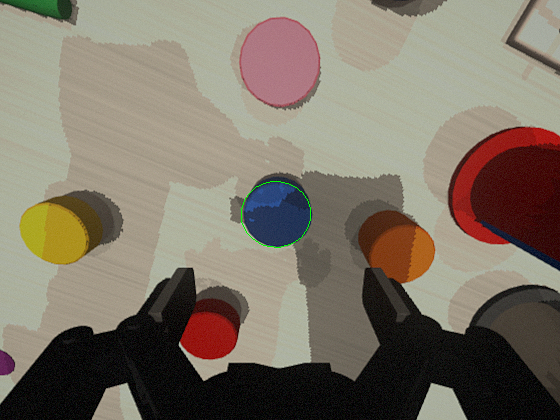

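The wrist view shows the blue lid centred at (277,214), and the fit circle matches it. The orange pot at (397,246) stays clear of the fingers. Descending.

Request:
play_rows(
  commands=[
    [0, 1, 1, -40, 0],
    [0, 1, 1, -75, 0],
    [0, 1, 1, -101, 0],
    [0, 1, 1, -101, 0],
    [255, 1, 1, -101, 0],
    [255, 1, 1, -101, 0],
    [255, 1, 1, -101, 0],
    [255, 1, 1, -101, 0],
    [255, 1, 1, -101, 0],
    [255, 1, 1, -101, 0],
  ],
  newtons=40,
)

```text
t: 3.48
tcp_pos: [0.6089, 0.0738, 0.045]
tool_rot: [3.078, 0.622, 0.006]
wrist_force: [-1.6, -1.1, 7.7]
grip_width: 0.635
```

Request:
play_rows(
  commands=[
    [255, 0, 0, 15, 0],
    [255, 0, 0, 50, 0],
    [255, 0, 0, 100, 0],
    [255, 0, 0, 150, 0],
    [255, 0, 0, 165, 0],
    [255, 0, 0, 165, 0],
  ],
)

```text
t: 4.22
tcp_pos: [0.6093, 0.0738, 0.2116]
tool_rot: [3.078, 0.622, 0.01]
wrist_force: [-0.5, 0.8, -1.8]
grip_width: 0.639
```

```bash
python3 - <<'E'
from h import *
o=r.get_obs();print(o["tcp_pos"],o["wrist_force"],o["grip_width"])
d=eyes.get_image("side");f=d["frame"]
a=f[60:360,130:430]; w=eyes.get_image("wrist")["frame"]
cv2.imwrite("pics/lift.png",np.hstack([cv2.resize(a,(420,420)),w[:, 90:470]]))
E
```

```text
[0.60934658 0.07378196 0.21155119] [-0.47250568  0.76178431 -1.83236601] 0.6394732123338442
```

View pics/lift.png

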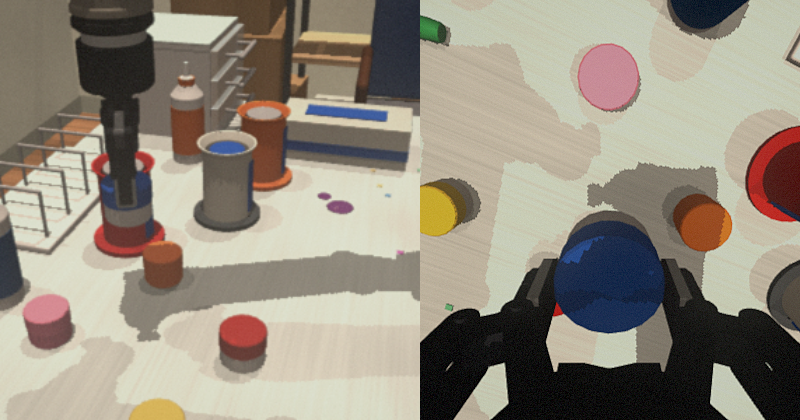

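Side and wrist views show the pot upright in the grip, with the fingertips at the lid's lower edge. Next: the pot's offset from the TCP.

```bash
cat >> h.py <<'E'
def wrist():
    o=r.get_obs();d=eyes.get_image("wrist")
    W=np.eye(4);W[:3,:3]=R.from_rotvec(o["tool_rot"]).as_matrix();W[:3,3]=o["tcp_pos"];C=W@d["hand_eye"]
    d["origin"]=C[:3,3];d["attitude"]=R.from_matrix(C[:3,:3]).as_rotvec();return o,d
from scipy.ndimage import map_coordinates
def fit(e,c0,z,rad,w=.012,st=.001):
    G=cv2.GaussianBlur(e["frame"],(0,0),.8).astype(float)
    def smp(p):
        uv=proj(e,p);return np.stack([map_coordinates(G[...,k],[uv[:,1],uv[:,0]],order=1) for k in range(3)],1)
    g=np.arange(-w,w+1e-6,st)
    sc=lambda c:np.linalg.norm(smp(circ(c,z,rad+.002))-smp(circ(c,z,rad-.002)),axis=1).clip(0,60).mean()
    return max((round(float(sc((c0[0]+a,c0[1]+b))),1),round(float(c0[0]+a),4),round(float(c0[1]+b),4)) for a in g for b in g)
E
python3 - <<'E'
from h import *
o,d=wrist();p=o["tcp_pos"];s=eyes.get_image("side");t=eyes.get_image("top")
for dz in(-.008,-.004,0,.004,.008): print(dz,fit(d,p,p[2]+dz,.028),fit(s,p,p[2]+dz,.028),fit(s,p,p[2]+dz-.045,.028))
b=[b for b in blue(d["frame"])];print([(x[0],x[1],cast(d,x[1],p[2])) for x in b])
E
```

```text
-0.008 (46.5, 0.6038, 0.0705) (28.6, 0.6108, 0.0635) (25.2, 0.6098, 0.0615)
-0.004 (48.1, 0.6068, 0.0715) (29.4, 0.6088, 0.0685) (28.8, 0.6098, 0.0635)
0 (47.3, 0.6088, 0.0725) (30.4, 0.6038, 0.0755) (29.2, 0.6068, 0.0695)
0.004 (51.4, 0.6138, 0.0745) (31.1, 0.6008, 0.0825) (29.3, 0.6038, 0.0755)
0.008 (52.5, 0.6158, 0.0755) (30.9, 0.6138, 0.0655) (29.3, 0.6018, 0.0805)
[([224, 235, 110, 98, 7109], [281.2, 284.4], array([0.60959971, 0.07198977, 0.20866825])), ([529, 346, 31, 43, 935], [547.0, 369.6], array([ 0.61627088, -0.08326186,  0.20866825]))]
```

Request:
play_rows(
  commands=[
    [255, -7, -60, 2, 0],
    [255, -14, -120, 2, 0],
    [255, -21, -180, 2, 0],
    [255, -28, -240, 2, 0],
    [255, -34, -290, 2, 0],
    [255, -34, -300, 2, 0],
    [255, -34, -300, 2, 0],
    [255, -34, -300, 2, 0],
  ],
)

```text
t: 5.48
tcp_pos: [0.5743, -0.224, 0.2096]
tool_rot: [-3.078, -0.627, -0.0]
wrist_force: [0.3, 0.2, -1.2]
grip_width: 0.634
```

```bash
python3 - <<'E'
from h import *
o,d=wrist();p=o["tcp_pos"];s=eyes.get_image("side");t=eyes.get_image("top")
print(p,o["wrist_force"])
print(fit(d,p,p[2],.028),fit(d,(.574,-.227),.13,.047),fit(s,(.574,-.227),.13,.047,st=.0005),fit(t,(.574,-.227),.13,.047,st=.0005))
for e in(d,s):
    for c in(circ((.574,-.227),.13,.047),circ((.574,-.227),.0,.055),circ(p,p[2],.028),circ(p,p[2]-.045,.028)): cv2.polylines(e["frame"],[proj(e,c).astype(int)],True,(0,255,0),1)
cv2.imwrite("pics/hover.png",np.hstack([cv2.resize(s["frame"][80:280,190:390],(420,420)),d["frame"][:, 90:470]]))
E
```

```text
[ 0.574327   -0.22396199  0.20963297] [ 0.3093778   0.15261124 -1.24314297]
(49.0, 0.5733, -0.226) (40.0, 0.574, -0.229) (31.2, 0.575, -0.2255) (19.0, 0.563, -0.215)
```

View pics/hover.png

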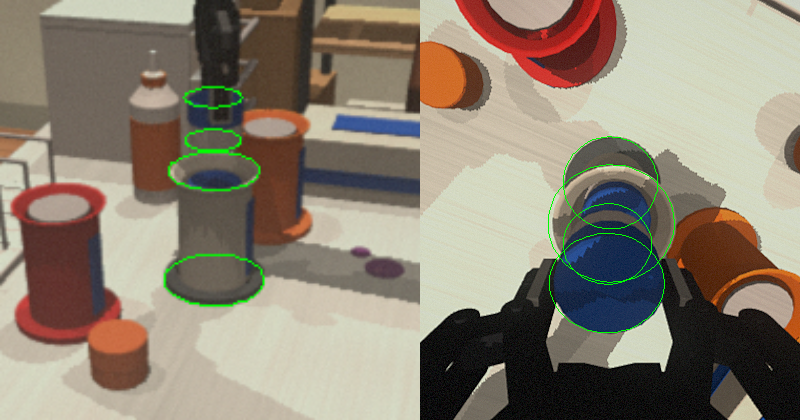

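The rim circle agrees in all views, and the pot is about 1-2 mm off the axis. Lowering with force checks.

Request:
play_rows(
  commands=[
    [255, 1, -2, -15, 0],
    [255, 1, -2, -30, 0],
    [255, 1, -2, -38, 0],
    [255, 1, -2, -40, 0],
    [255, 1, -2, -40, 0],
  ],
)

```text
t: 6.25
tcp_pos: [0.5754, -0.2266, 0.1701]
tool_rot: [3.078, 0.626, 0.001]
wrist_force: [0.1, -0.2, -0.1]
grip_width: 0.636
```

Request:
play_rows(
  commands=[
    [255, 0, 0, -2, 0],
    [255, 0, 0, -4, 0],
    [255, 0, 0, -4, 0],
  ],
)

```text
t: 6.62
tcp_pos: [0.5753, -0.2266, 0.166]
tool_rot: [3.078, 0.626, 0.001]
wrist_force: [0.7, 0.4, -1.3]
grip_width: 0.639
```

Request:
play_rows(
  commands=[
    [255, 0, 0, -2, 0],
    [255, 0, 0, -4, 0],
    [255, 0, 0, -4, 0],
  ],
)

```text
t: 7.0
tcp_pos: [0.5756, -0.2267, 0.1626]
tool_rot: [3.078, 0.626, 0.002]
wrist_force: [-1.8, 0.9, 4.0]
grip_width: 0.637
```

Contact, with the lid at about 0.163. Releasing slowly and retreating upward.

Request:
play_rows(
  commands=[
    [200, 0, 0, 0, 0],
    [120, 0, 0, 0, 0],
    [0, 0, 0, 0, 0],
    [0, 0, 0, 0, 0],
    [0, 0, 0, 0, 0],
    [0, 0, 0, 0, 0],
    [0, 0, 0, 30, 0],
    [0, 0, 0, 60, 0],
    [0, 0, 0, 60, 0],
  ],
)

```text
t: 8.12
tcp_pos: [0.5771, -0.2271, 0.2252]
tool_rot: [3.075, 0.626, 0.009]
wrist_force: [-0.6, -0.0, 0.3]
grip_width: 1.001
```

```bash
python3 - <<'E'
from h import *
o,d=wrist();p=o["tcp_pos"];s=eyes.get_image("side")
print(p,o["wrist_force"],o["grip_width"])
c=(.5745,-.227)
for z in(.155,.159,.163,.167):print(z,fit(d,c,z,.028),fit(s,c,z,.028))
for e in(d,s):
    for q in(circ(c,.13,.047),circ(c,.163,.028)): cv2.polylines(e["frame"],[proj(e,q).astype(int)],True,(0,255,0),1)
cv2.imwrite("pics/placed.png",np.hstack([cv2.resize(s["frame"][110:260,220:370],(420,420)),d["frame"][:, 90:470]]))
E
```

```text
[ 0.57714681 -0.22707992  0.22522069] [-0.55071949 -0.03177706  0.32220896] 1.0008590287292785
0.155 (53.3, 0.5725, -0.229) (25.6, 0.5775, -0.239)
0.159 (54.2, 0.5745, -0.229) (27.2, 0.5755, -0.232)
0.163 (54.2, 0.5755, -0.228) (27.5, 0.5725, -0.223)
0.167 (55.1, 0.5795, -0.226) (27.1, 0.5705, -0.215)
```

View pics/placed.png

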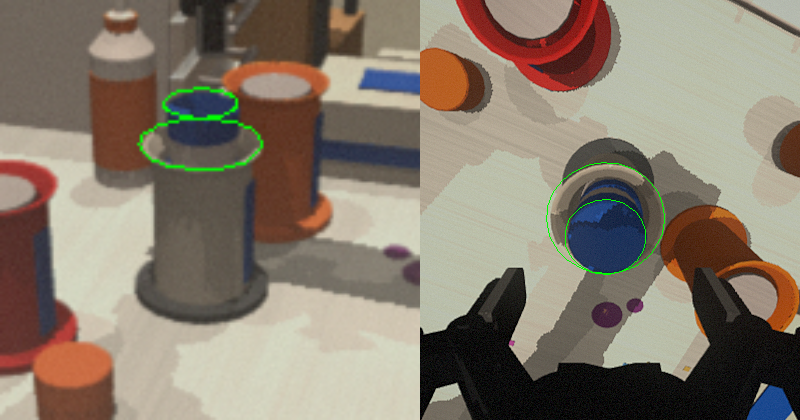

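Both views show the pot upright on the axis, standing proud with the lid at about 0.161. Closing the fingers and pressing.

Request:
play_rows(
  commands=[
    [255, -2, -1, 0, 0],
    [255, -2, -1, 0, 0],
    [255, -2, -1, 0, 0],
    [255, -2, -1, 0, 0],
    [255, -2, -1, -15, 0],
    [255, -2, -1, -28, 0],
    [255, -2, -1, -36, 0],
    [255, -2, -1, -40, 0],
    [255, -2, -1, -42, 0],
    [255, -2, -1, -42, 0],
  ],
)

```text
t: 9.48
tcp_pos: [0.5734, -0.2277, 0.1808]
tool_rot: [3.078, 0.626, 0.002]
wrist_force: [-1.5, 1.0, 2.1]
grip_width: -0.001
```

Request:
play_rows(
  commands=[
    [255, 0, 0, -3, 0],
    [255, 0, 0, -6, 0],
    [255, 0, 0, -9, 0],
    [255, 0, 0, -12, 0],
    [255, 0, 0, -12, 0],
  ],
)

```text
t: 10.1
tcp_pos: [0.5736, -0.2277, 0.1694]
tool_rot: [3.077, 0.626, 0.002]
wrist_force: [-2.0, 0.2, 4.0]
grip_width: 0.001
```

Request:
play_rows(
  commands=[
    [255, 0, 0, -4, 0],
    [255, 0, 0, -8, 0],
    [255, 0, 0, -12, 0],
    [255, 0, 0, -12, 0],
  ],
)

```text
t: 10.6
tcp_pos: [0.5736, -0.2277, 0.1577]
tool_rot: [3.077, 0.626, 0.003]
wrist_force: [-2.6, 0.7, 3.4]
grip_width: 0.002
```

Request:
play_rows(
  commands=[
    [255, 0, 0, -3, 0],
    [255, 0, 0, -6, 0],
    [255, 0, 0, -9, 0],
    [255, 0, 0, -9, 0],
  ],
)

```text
t: 11.1
tcp_pos: [0.5737, -0.2277, 0.1492]
tool_rot: [3.077, 0.626, 0.003]
wrist_force: [-1.5, 1.2, 4.8]
grip_width: -0.001
```

Tips are at 0.130, which is rim level. Lifting straight up and away to check.

Request:
play_rows(
  commands=[
    [255, 0, 0, -1, 0],
    [255, 0, 0, 10, 0],
    [255, 0, 0, 50, 0],
    [255, 0, 0, 100, 0],
    [255, 0, 0, 110, 0],
    [255, 0, 0, 110, 0],
    [255, 0, 0, 110, 0],
  ],
)

```text
t: 11.98
tcp_pos: [0.5728, -0.2275, 0.2576]
tool_rot: [3.078, 0.626, -0.001]
wrist_force: [-0.2, -0.7, -1.5]
grip_width: 0.001
```

```bash
python3 - <<'E'
from h import *
o,d=wrist();p=o["tcp_pos"];s=eyes.get_image("side")
print(p,o["wrist_force"],o["t"])
c=(.5745,-.227)
for z in(.118,.122,.126,.130,.134,.138):print(z,fit(d,c,z,.028),fit(s,c,z,.028))
for e in(d,s):
    for q in(circ(c,.13,.042),circ((.5745,-.228),.13,.028)): cv2.polylines(e["frame"],[proj(e,q).astype(int)],True,(0,255,0),1)
cv2.imwrite("pics/pressed.png",np.hstack([cv2.resize(s["frame"][130:230,240:340],(420,420)),d["frame"][:, 90:470]]))
E
```

```text
[ 0.57284007 -0.22752201  0.25759039] [-0.19406397 -0.65532239 -1.48662251] 11.975
0.118 (53.9, 0.5705, -0.23) (27.5, 0.5785, -0.237)
0.122 (55.7, 0.5725, -0.229) (28.5, 0.5755, -0.229)
0.126 (56.3, 0.5735, -0.228) (29.6, 0.5765, -0.233)
0.13 (56.1, 0.5735, -0.228) (30.1, 0.5705, -0.215)
0.134 (55.7, 0.5755, -0.227) (30.1, 0.5715, -0.216)
0.138 (53.3, 0.5765, -0.227) (20.1, 0.5715, -0.215)
```

View pics/pressed.png

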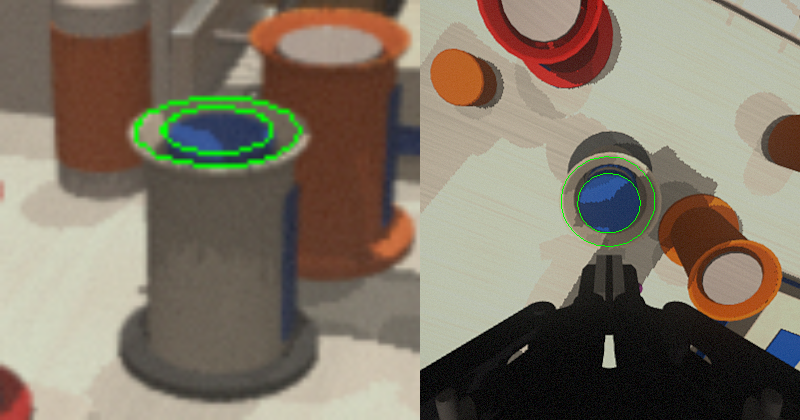

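The lid is level with the rim at about 0.126-0.130 and centred, and the robot is clear. Handing in.

```bash
python3 -c "
from cell import r
print(r.finish_job())"
```

```text
the job is handed in; nothing more can be done
None
```

The free blue pot is in the white dispenser on top of the first blue pot, with its lid about level with the rim. I handed the job in just after 12 s on the robot's clock; no verdict is reported.

- **Placing:** I picked it up by its lid and set it upright on the loaded pot. At release its lid was at about 0.16 m, roughly 31 mm above the rim, and it stood on the tube's axis.
- **Pressing:** I pushed it down with closed fingers until the fingertips reached 0.130 m. The wrist force read only 2–5 N during the push, below the 6–9 N given for the slide.
- **Last checks:** The wrist camera puts the lid at about z 0.126–0.130 m, within about 2 mm of the tube's axis. The gripper is about 0.11 m above the rim and touches nothing.
- **What disagreed:** The side camera's circle fits to the lid were weak and scattered by up to about 12 mm, likely because the lid edge blends with the rim. I relied on its overlay picture, which shows the lid seated in the mouth. I could not see the lower pot's final depth, so I inferred it from the height of the upper lid.

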